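Last in line: add a candle to the spring-fed jar rack

TASK

The narrow candle jar on the kitchen scale is finished, but its wax is still soft. Put it away in the spring-fed rack that holds the narrow jars, at the back of the row behind the two older ones: press the sprung paddle back, slip the jar in upright between the paddle and the row, and set it down on the lane's floor without dropping it, so that the paddle holds it up against the others. Leave everything else standing where it is.

Things in the scene. Friction and masses are not known exactly. Their poses are not given: they have to be found in the camera images.
- new_jar: the finished candle that stands on the yellow trivet of the kitchen scale: straight round glass jar with ivory wax and a flush steel lid, diameter 56, height 72 in all (lid: top 15), about 200 g. Origin: centre of its underside; z up along its axis
- narrow_rack: black single-lane spring tray holding the two narrow jars, fixed. Origin: on the counter, mid-lane; z up, +x along the lane from front fence to back, y across. Lane floor z = 6. Rails: inner faces y = +-31, outer +-35, tops z = 24. Clear fence: x = -116 to -112, top z = 40. Back wall x = 148 to 153, top z = 36. Two jars end the row at x = 0: a third belongs at x = 28, y = 0
- narrow_paddle (a joint): how far the white sprung paddle of the narrow rack stands back along the rack's +x, in m, measured from where it bears on the second jar: 0 at the start, about 0.056 with a third jar in the row, stop at 0.09. A spring draws it forward towards the fence with 4.3 N at 0 and 5.4 N at 0.09; lightly damped, it runs forward as soon as it is let go
- narrow_paddle_face (a point): middle of the top edge of that paddle's front face (the face turned to the jars). The paddle is an upright white blade 56 wide and 5 thick, with its top at z = 104 above the counter, that is 26 above the tops of the jars in the rack (78); behind it, up to 29 behind the face and 33 above the counter, sits its spring drum
- narrow_jar_a: front jar of the narrow rack, same make and size as the new one, loose; origin: centre of its underside
- narrow_jar_b: second jar of the narrow rack, same make and size, loose; origin: centre of its underside
- wide_rack: the other black pusher tray, same make, for wide low jars; fixed. Same axes; fence at x = -148 to -144, rails' outer faces y = +-43, back wall to x = 169, tray tops z = 24 to 40, white paddle with its face at x = 0 and its top at z = 84
- wide_jar_a: front jar in the wide rack: wide low candle jar, diameter 72, height 50, about 240 g, loose; origin: centre of underside
- wide_jar_b: second jar in the wide rack, same as wide_jar_a
- scale: black flat kitchen scale, fixed, 205 (x) by 150 (y) by 18 high, origin on the counter under its centre; round yellow trivet of diameter 148 and 6 thick on it, centred at x = 24, its top 24 above the counter
- amber_bottle: amber glass scent bottle with black cap, diameter 42, height 105, loose, standing on the bare front (-x) part of the scale, its underside 18 above the counter; origin: centre of underside
- open_glass_a: empty open candle glass, diameter 62, height 75, loose, standing on the counter close beside the scale, on its +y side; origin: centre of underside
- open_glass_b: empty open candle glass, diameter 62, height 75, loose, on the counter close beside the narrow rack, left or right of it; origin: centre of underside
- wick_box: cardboard box with blue band, 55 by 95 by 50 high, loose, on the counter close beside the narrow rack, on the side away from open_glass_b; origin: centre of underside
- pouring_pot: steel pouring pot, diameter 110, height 128, black handle out to 116 from its axis along its +x, loose; origin: centre of underside
- mixing_spoon: wooden spoon 190 long lying on the counter; origin at its underside near its middle

How it is judged:
By the outcome, as a careful person would: the job done as asked, in the order asked, and still so for the second after the job is handed in, with the robot touching nothing.
It also fails if it takes over 43 s, if anything falls off the work surface, if the arm or the gripper's body presses on something with over 40 N, if the wrist force passes 120 N, or if a joint passes its speed limit or range.

ROBOT

A 6-joint arm with a two-finger parallel gripper is mounted at the origin on the work surface. World frame = base frame: x ahead of the robot, y to its left, z up, the work surface at z = 0. Lengths are in m, angles in rad, forces in N, time in s.
With the tool pointing down it reaches from about 0.3 to 0.875 m from the base axis. Payload 6.4 kg.
Tool frame: the origin (TCP) lies midway between the tips of the shut fingers; the grasp point (between the pads) lies 19 mm behind it (ctrl.pinch_z is the distance from the TCP to the grasp point, in m); z points along the fingers, y is the line along which they close (so a half turn about z gives the same grasp; the last joint's range is limited). The gripper opens to 85 mm and grips with 20 to 120 N. Pads are 22 mm wide; open, the fingers measure 114 mm over their backs; the gripper's body (76 mm by 85 mm) begins 54 mm behind the grasp point. The pads swing forward as they close: fully open they stand 13 mm farther back than shut.
Start: joints at [-1.398, 0.181, 1.607, -0, 1.354, -0.206], TCP at [0.213, -0.534, 0.231] pointing down, gripper open.
Joint ranges: [-2.99, 2.99], [-0.89, 2.07], [0.3, 2.58], [-1.14, 4.28], [0, 2.63], [-3.12, 3.12]. Speed limits (rad/s): [2.57, 2.57, 3.01, 3.14, 3.14, 3.14].

INTERFACE

Orientations are given as a unit quaternion [w, x, y, z].
In Python, from bench import ctrl gives the robot as it stands.
- The arm moves only by the tool apply_moves, never from a script. Its argument "moves" is a list of rows, each an object with "jaw": the opening, from 0 (shut) to 1 (fully open); "offset": the shift along the tool's x, y, z in mm, a list of three; "rot": the turn, a rotation vector about the tool's x, y, z in degrees, a list of three. In form: [{"jaw": jaw, "offset": [dx, dy, dz], "rot": [ax, ay, az]}, ...]. A call has exactly 5 rows; each row shifts and turns the commanded pose from where the row before left it, along the tool's axes as they then stand; what a row does not reach is not made up. A row lasts 1/8 s, in which the tool goes at most 62.5 mm and 10.7 degrees, less where a joint would pass 70% of its speed; a pose out of reach is approached as far as the arm can. A call is refused whole if a number of a shift passes 62.5 or a number of a turn 10.7, either way. A call with a gripper value outside its range is refused whole. The fingers move at their own pace and stop on an object; the grip force is fixed at half the most. Time passes only in rows, so rows that do not move let the fingers close, or fill a call up. It gives the time, the measured TCP pose, the force, the opening and the grip force at its end, in the units of the state.
- ctrl.get_obs(): the state, without advancing time (a new reading comes with each control period).
- ctrl.camera(name): name is "scene" or "top" or "wrist"; returns (picture, depth): 400x640x3 uint8, red, green, blue; 400x640 float32, m along the optical axis (not along the pixel's ray), 0 where there is no reading.
- ctrl.camera_params(name): a dict with "K" (3x3 intrinsics, pixels), "cam_to_world" (4x4, takes a point from camera to world coordinates); the wrist camera has in their place "mount" (4x4, takes a point from camera to tool coordinates, whose origin is the TCP and whose axes are the flange's). Camera axes: x right, y down, z forward; pixel columns grow to the right and rows downward; lengths in m; the calibration is good to about 2 mm. A picture is of the moment at which its call begins: read the wrist's pose just before it. camera_params takes no time and is no camera call.
- ctrl.hand_in(): hands the job in; it is judged then, once.
Trained networks look in the newest picture that a camera, given by its name, has taken for a name from the list of things; names that differ only in an ending like _2 or _b are one class to them, and where a whole thing is asked for, a point or a joint stands for the part that bears it (a point fixed in the world has none). Each returns a list of dicts, best first, with "score" (0 to 1); they miss things now and then, are a little off and sometimes report something else, mostly with a low value. They report only what shows in the picture. A call takes as long as a camera call.
- ctrl.outline_of(camera, target): "region" (400x640 bool, what is visible of it) and "position" ([column, row] in pixels, amid what is visible of it).
The state is a dict: "time_s": time; "q": joint angles; "dq": joint speeds; "joint_efforts": joint torques, N m; "eef_pos": TCP position; "eef_rot": TCP orientation; "wrist_force": force on the tool from outside, world axes, zero at the start; "torque": the same for the moment, N m; "opening": opening from 0.0 (shut) to 1.0 (fully open); "grasp_force": force on a finger pad.
Only numpy, scipy, OpenCV 4.12 (cv2) and the standard library are available. Lean on these libraries where they do the work, as an engineer would, in place of code of your own. Each camera call takes 0.05 s, during which the arm holds its last target. There are 200 camera calls.

## Working session

There is one attempt and no reset: what is moved stays moved. The work goes in short steps, Python scripts to look and compute and a tool call to move; the robot and the scene stay as the last step left them, time stands still between calls to the robot, and variables do not carry over. Pictures are saved under pics/ and viewed, at most 10 in all, crops included, and the job is handed in when it is done.

Besides the shell and the picture viewer there is one more tool, called after "Request:" in YAML: its name, and indented under it one key for each argument. apply_moves: Moves the arm, as the interface text tells. Its arguments: {"type":"object","properties":{"moves":{"type":"array"}},"required":["moves"]}

```bash
mkdir -p pics; ls; cat > h.py <<'E'
import numpy as np, cv2
from bench import ctrl
from scipy.spatial.transform import Rotation as R
def T_tool():
    o=ctrl.get_obs(); q=np.array(o["eef_rot"]); T=np.eye(4)
    T[:3,:3]=R.from_quat(q[[1,2,3,0]]).as_matrix(); T[:3,3]=o["eef_pos"]; return T
def snap(name):
    T=T_tool(); img,d=ctrl.camera(name); p=ctrl.camera_params(name)
    M=T@np.array(p["mount"]) if name=="wrist" else np.array(p["cam_to_world"])
    return img,d,np.array(p["K"]),M
def cloud(d,K,M):
    v,u=np.mgrid[0:d.shape[0],0:d.shape[1]]
    P=np.stack([(u-K[0,2])/K[0,0]*d,(v-K[1,2])/K[1,1]*d,d],-1)@M[:3,:3].T+M[:3,3]
    P[d<=0]=np.nan; return P
def proj(p,K,M):
    c=(np.asarray(p)-M[:3,3])@M[:3,:3]; c=c@K.T; return c[...,:2]/c[...,2:]
E
python3 - <<'E'
from h import *
for n in("scene","top"):
    img,d,K,M=snap(n); cv2.imwrite(f"pics/{n}0.png",img[...,::-1]); np.savez(f"{n}0.npz",d=d,K=K,M=M,img=img)
    P=cloud(d,K,M)
    print(n,M[:3,3].round(3))
    for t in["new_jar","narrow_rack","narrow_paddle","wide_rack","scale","amber_bottle","open_glass_a","wick_box","pouring_pot","mixing_spoon","wide_jar_a"]:
        for r in ctrl.outline_of(n,t)[:4]:
            Q=P[r["region"]]; Q=Q[~np.isnan(Q[:,0])]
            if len(Q)<5 or r["score"]<.3: continue
            top=np.nanpercentile(Q[:,2],97); S=Q[Q[:,2]>top-.006]
            print(t,round(r["score"],2),np.round(r["position"]),len(Q),"ztop",top.round(3),"topmed",(S.min(0)/2+S.max(0)/2)[:2].round(3),"ext",np.ptp(S,axis=0)[:2].round(3))
E
```

```text
pics
scene [ 1.283 -0.845  1.144]
new_jar 0.75 [334. 228.] 469 ztop 0.101 topmed [ 0.546 -0.007] ext [0.057 0.059]
new_jar 0.57 [281. 274.] 833 ztop 0.056 topmed [ 0.539 -0.237] ext [0.1   0.072]
narrow_rack 0.56 [249. 289.] 1778 ztop 0.098 topmed [ 0.475 -0.317] ext [0.02  0.054]
narrow_paddle 0.83 [243. 266.] 492 ztop 0.108 topmed [ 0.474 -0.318] ext [0.016 0.052]
wide_rack 0.7 [384. 188.] 1352 ztop 0.078 topmed [0.457 0.291] ext [0.015 0.067]
scale 0.86 [339. 243.] 1665 ztop 0.03 topmed [0.526 0.011] ext [0.211 0.163]
amber_bottle 0.66 [317. 211.] 292 ztop 0.123 topmed [ 0.45  -0.007] ext [0.016 0.016]
amber_bottle 0.33 [244. 267.] 453 ztop 0.108 topmed [ 0.474 -0.319] ext [0.016 0.05 ]
open_glass_a 0.95 [364. 212.] 383 ztop 0.078 topmed [0.551 0.124] ext [0.059 0.062]
open_glass_a 0.9 [209. 280.] 544 ztop 0.077 topmed [ 0.43  -0.409] ext [0.063 0.061]
wick_box 0.89 [279. 276.] 790 ztop 0.056 topmed [ 0.539 -0.237] ext [0.1   0.072]
pouring_pot 0.76 [430. 161.] 1235 ztop 0.13 topmed [0.545 0.52 ] ext [0.11  0.135]
mixing_spoon 0.65 [209. 344.] 556 ztop 0.023 topmed [ 0.54  -0.516]
[... 1090 characters left out ...]
[0.548 0.127] ext [0.058 0.056]
open_glass_a 0.58 [458. 208.] 314 ztop 0.079 topmed [ 0.43  -0.406] ext [0.058 0.06 ]
wick_box 0.69 [400. 178.] 589 ztop 0.058 topmed [ 0.535 -0.233] ext [0.097 0.067]
pouring_pot 0.91 [170. 171.] 1396 ztop 0.129 topmed [0.546 0.523] ext [0.106 0.135]
pouring_pot 0.61 [320. 184.] 2319 ztop 0.033 topmed [0.526 0.016] ext [0.203 0.163]
mixing_spoon 0.89 [482. 161.] 216 ztop 0.025 topmed [ 0.493 -0.502] ext [0.081 0.014]
wide_jar_a 0.97 [239. 214.] 403 ztop 0.065 topmed [0.418 0.302] ext [0.066 0.069]
wide_jar_a 0.64 [235. 231.] 436 ztop 0.064 topmed [0.347 0.309] ext [0.071 0.069]
wide_jar_a 0.32 [455. 209.] 325 ztop 0.08 topmed [ 0.43  -0.406] ext [0.059 0.06 ]
```

```bash
python3 - <<'E'
from h import *
a=np.load("scene0.npz");b=np.load("top0.npz")
c=cv2.resize(a["img"][190:360,170:400],None,fx=3.4,fy=3.4,interpolation=cv2.INTER_CUBIC)[...,::-1]
cv2.imwrite("pics/c1.png",c[:, :780])
P=cloud(b["d"],b["K"],b["M"]); P2=cloud(a["d"],a["K"],a["M"])
# rack rails / lids in a window
for nm,P in(("top",P),("scene",P2)):
    X=P.reshape(-1,3); X=X[~np.isnan(X[:,0])]
    w=(X[:,0]>.33)&(X[:,0]<.66)&(X[:,1]>-.37)&(X[:,1]<-.26)
    for lo,hi in((.018,.030),(.033,.045),(.072,.088),(.095,.115)):
        S=X[w&(X[:,2]>lo)&(X[:,2]<hi)]; 
        if len(S): print(nm,lo,len(S),S.min(0).round(3),S.max(0).round(3),np.median(S,0).round(3))
    S=X[w&(X[:,2]>.095)]; f=np.polyfit(S[:,1],S[:,0],1); print("paddle slope dx/dy",f.round(3))
    # lids
    S=X[w&(X[:,2]>.072)&(X[:,2]<.09)]; _,l,cen=cv2.kmeans(S[:,:2].astype(np.float32),2,None,(3,50,1e-5),5,cv2.KMEANS_PP_CENTERS); print("lids",cen.round(4), np.rad2deg(np.arctan2(*(cen[1]-cen[0])[::-1])))
    w=(X[:,0]>.5)&(X[:,0]<.59)&(X[:,1]>-.05)&(X[:,1]<.04)&(X[:,2]>.088)
    S=X[w]; print("jar",S.min(0).round(3),S.max(0).round(3),cv2.minEnclosingCircle(S[:,:2].astype(np.float32)))
o=ctrl.get_obs(); print(o["time_s"],T_tool().round(3),ctrl.camera_params("wrist"),ctrl.pinch_z)
E
```

```text
top 0.018 190 [ 0.351 -0.369  0.018] [ 0.628 -0.262  0.03 ] [ 0.493 -0.304  0.025]
top 0.033 73 [ 0.351 -0.367  0.033] [ 0.625 -0.263  0.045] [ 0.403 -0.302  0.038]
top 0.072 477 [ 0.361 -0.342  0.072] [ 0.478 -0.266  0.087] [ 0.416 -0.302  0.079]
top 0.095 42 [ 0.465 -0.34   0.095] [ 0.481 -0.289  0.112] [ 0.474 -0.314  0.106]
paddle slope dx/dy [0.251 0.552]
lids [[ 0.389  -0.2937]
 [ 0.4445 -0.3095]] -15.836687
jar [ 0.517 -0.028  0.088] [0.572 0.023 0.106] ((0.544861376285553, -0.002896272111684084), 0.0282879751175642)
scene 0.018 361 [ 0.352 -0.369  0.018] [ 0.628 -0.26   0.03 ] [ 0.498 -0.326  0.025]
scene 0.033 180 [ 0.352 -0.368  0.033] [ 0.628 -0.26   0.045] [ 0.489 -0.321  0.038]
scene 0.072 432 [ 0.36  -0.346  0.072] [ 0.484 -0.268  0.088] [ 0.416 -0.304  0.08 ]
scene 0.095 78 [ 0.465 -0.344  0.095] [ 0.486 -0.29   0.113] [ 0.476 -0.317  0.103]
paddle slope dx/dy [0.242 0.552]
lids [[ 0.3934 -0.2975]
 [ 0.4519 -0.3144]] -16.055012
jar [ 0.517 -0.037  0.088] [0.577 0.023 0.106] ((0.5453664064407349, -0.0057003856636583805), 0.03137234225869179)
1.2 [[ 0.929  0.37   0.     0.213]
 [ 0.37  -0.929 -0.    -0.534]
 [ 0.     0.    -1.     0.231]
 [ 0.     0.     0.     1.   ]] {'K': array([[330.09949267,   0.        , 315.8421242 ],
       [  0.        , 330.09949267, 206.01386263],
       [  0.        ,   0.        ,   1.        ]]), 'mount': array([[-1.01703551e-03, -9.58523581e-01, -2.85011422e-01,
         7.27765258e-02],
       [ 9.99999355e-01, -8.30744640e-04, -7.74518164e-04,
        -5.72060598e-04],
       [ 5.05622212e-04, -2.85012026e-01,  9.58523807e-01,
        -1.41898438e-01],
       [ 0.00000000e+00,  0.00000000e+00,  0.00000000e+00,
         1.00000000e+00]])} 0.0187
```

View pics/c1.png

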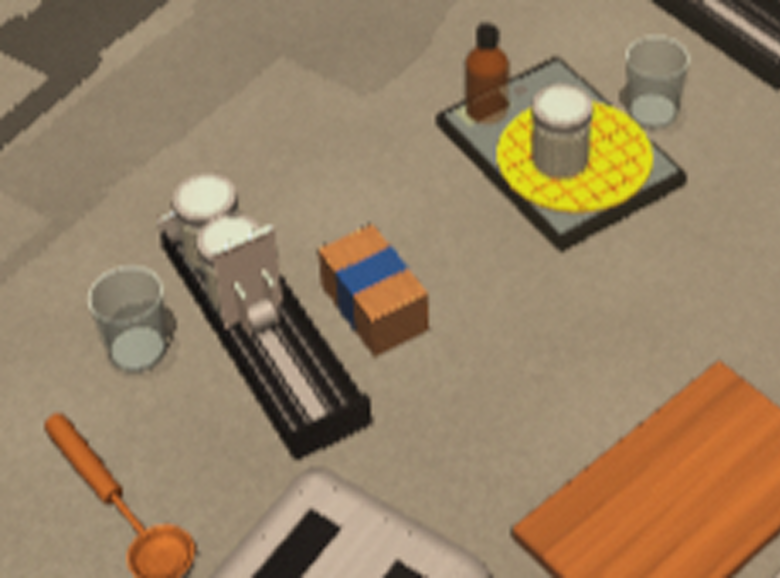

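```bash
cat >> h.py <<'E'
def plan(target,yaw=None,n=5):
    """rows of (dx,dy,dz mm, rz deg) in tool axes to the TCP target, tool x at yaw (deg), z down"""
    T=T_tool(); Rm=T[:3,:3]; y0=np.rad2deg(np.arctan2(Rm[1,0],Rm[0,0])); yaw=y0 if yaw is None else yaw
    # level the tool as well, in equal shares
    Rt=R.from_euler("z",yaw,degrees=True).as_matrix()@np.diag([1,-1,-1.])
    rv=R.from_matrix(Rm.T@Rt).as_rotvec(degrees=True)/n
    d=(np.asarray(target)-T[:3,3])*1000/n
    print("from",T[:3,3].round(4),"yaw",y0.round(2),"t",ctrl.get_obs()["time_s"])
    for i in range(n):
        print((Rm.T@d).round(1).tolist(),rv.round(2).tolist()); Rm=Rm@R.from_rotvec(rv,degrees=True).as_matrix()
E
python3 -c "
from h import *
plan([.545,-.004,.24],-15,15)"
```

```text
from [ 0.2127 -0.5343  0.2313] yaw 21.7 t 1.2
[33.7, -24.7, -0.6] [0.0, -0.0, 2.45]
[32.6, -26.1, -0.6] [0.0, -0.0, 2.45]
[31.4, -27.4, -0.6] [0.0, -0.0, 2.45]
[30.2, -28.7, -0.6] [0.0, -0.0, 2.45]
[29.0, -30.0, -0.6] [0.0, -0.0, 2.45]
[27.7, -31.2, -0.6] [0.0, -0.0, 2.45]
[26.3, -32.4, -0.6] [0.0, -0.0, 2.45]
[24.9, -33.5, -0.6] [0.0, -0.0, 2.45]
[23.5, -34.5, -0.6] [0.0, -0.0, 2.45]
[22.0, -35.5, -0.6] [0.0, -0.0, 2.45]
[20.4, -36.4, -0.6] [0.0, -0.0, 2.45]
[18.9, -37.2, -0.6] [0.0, -0.0, 2.45]
[17.2, -38.0, -0.6] [0.0, -0.0, 2.45]
[15.6, -38.7, -0.6] [0.0, -0.0, 2.45]
[13.9, -39.3, -0.6] [0.0, -0.0, 2.45]
```

```bash
python3 -c "
from h import *
plan([.43,-.31,.25],-15,10)"
```

```text
from [ 0.2127 -0.5343  0.2313] yaw 21.7 t 1.2
[28.5, -12.8, -1.9] [0.0, -0.0, 3.67]
[27.6, -14.6, -1.9] [0.0, -0.0, 3.67]
[26.6, -16.3, -1.9] [0.0, -0.0, 3.67]
[25.5, -18.0, -1.9] [0.0, -0.0, 3.67]
[24.3, -19.6, -1.9] [0.0, -0.0, 3.67]
[23.0, -21.1, -1.9] [0.0, -0.0, 3.67]
[21.6, -22.5, -1.9] [0.0, -0.0, 3.67]
[20.1, -23.9, -1.9] [0.0, -0.0, 3.67]
[18.6, -25.1, -1.9] [0.0, -0.0, 3.67]
[16.9, -26.3, -1.9] [0.0, -0.0, 3.67]
```

Request:
apply_moves:
  moves:
    - {"jaw": 1,"offset": [28.5,-13,-2],"rot": [0,0,3.7]}
    - {"jaw": 1,"offset": [27.5,-14.5,-2],"rot": [0,0,3.7]}
    - {"jaw": 1,"offset": [26.5,-16,-2],"rot": [0,0,3.7]}
    - {"jaw": 1,"offset": [25.5,-18,-2],"rot": [0,0,3.7]}
    - {"jaw": 1,"offset": [24.5,-19.5,-2],"rot": [0,0,3.7]}

```text
time_s: 1.82
eef_pos: [0.3221, -0.4219, 0.2414]
eef_rot: [0.0, 1.0, 0.027, 0.0]
wrist_force: [0.5, 0.3, 0.4]
opening: 1.0
grasp_force: 0.0
```

Request:
apply_moves:
  moves:
    - {"jaw": 1,"offset": [23,-21,-2],"rot": [0,0,3.7]}
    - {"jaw": 1,"offset": [21.5,-22.5,-2],"rot": [0,0,3.7]}
    - {"jaw": 1,"offset": [20,-24,-2],"rot": [0,0,3.6]}
    - {"jaw": 1,"offset": [18.5,-25,-2],"rot": [0,0,3.6]}
    - {"jaw": 1,"offset": [17,-26.5,-2],"rot": [0,0,3.6]}

```text
time_s: 2.45
eef_pos: [0.4309, -0.3099, 0.2515]
eef_rot: [0.0, 0.991, -0.132, 0.0]
wrist_force: [0.2, 0.9, 0.0]
opening: 0.996
grasp_force: 0.0
```

```bash
cat > look.py <<'E'
from h import *
import sys
n=sys.argv[1]
img,d,K,M=snap("wrist"); np.savez(f"w{n}.npz",img=img,d=d,K=K,M=M); cv2.imwrite(f"pics/w{n}.png",img[...,::-1])
P=cloud(d,K,M)
for t in sys.argv[2:]:
    for r in ctrl.outline_of("wrist",t)[:3]:
        Q=P[r["region"]]; Q=Q[~np.isnan(Q[:,0])]
        if len(Q)<5 or r["score"]<.3: continue
        top=np.percentile(Q[:,2],95); S=Q[Q[:,2]>top-.005]
        c,rad=cv2.minEnclosingCircle(S[:,:2].astype(np.float32))
        box=cv2.minAreaRect((S[:,:2]*1000).astype(np.float32))
        print(t,round(r["score"],2),np.round(r["position"]),len(S),"ztop",top.round(4),"med",np.median(S,0).round(4),"circ",np.round(c,4),round(rad,4),"box",np.round(box[0],1),np.round(box[1],1),round(box[2],1))
E
python3 look.py 1 narrow_paddle narrow_jar_a narrow_rack; python3 -c "
from h import *
o=ctrl.get_obs();print(o['time_s'],o['eef_pos'],o['wrist_force'])
a=np.load('w1.npz');X=cloud(a['d'],a['K'],a['M']).reshape(-1,3);X=X[~np.isnan(X[:,0])]
w=(X[:,0]>.33)&(X[:,0]<.65)&(X[:,1]>-.375)&(X[:,1]<-.24)
for lo,hi in((.020,.028),(.036,.044),(.07,.084),(.095,.115)):
    S=X[w&(X[:,2]>lo)&(X[:,2]<hi)]
    if len(S): print(lo,len(S),np.median(S,0).round(4),S.min(0).round(3),S.max(0).round(3),[np.round(v,1) for v in cv2.minAreaRect((S[:,:2]*1000).astype(np.float32))])
"
```

```text
narrow_paddle 0.61 [308. 134.] 442 ztop 0.105 med [ 0.475  -0.3149  0.1042] circ [ 0.4748 -0.3153] 0.0276 box [ 474.6 -315.2] [55.   6.2] 75.0
narrow_jar_a 0.96 [310. 225.] 2208 ztop 0.0788 med [ 0.3923 -0.2944  0.0777] circ [ 0.3939 -0.2937] 0.0309 box [ 392.3 -294.2] [54.5 58.3] 71.3
narrow_jar_a 0.83 [309. 171.] 2445 ztop 0.0789 med [ 0.4452 -0.3092  0.0777] circ [ 0.4446 -0.3093] 0.0279 box [ 443.8 -308.8] [54.6 51.5] 75.4
narrow_jar_a 0.74 [ 53. 171.] 5986 ztop 0.0247 med [ 0.5249 -0.0221  0.0236] circ [ 0.524  -0.0068] 0.098 box [526.9 -13.7] [108.7 180.1] 64.5
narrow_rack 0.87 [308.  79.] 543 ztop 0.0755 med [ 0.4751 -0.3157  0.1039] circ [ 0.4293 -0.3042] 0.0553 box [ 429.9 -303.8] [54.4 98.7] 75.3
2.65 [ 0.43037338 -0.31051553  0.25132599] [ 0.15486841 -0.18821987 -0.55011107]
0.02 1853 [ 0.5017 -0.3118  0.0234] [ 0.355 -0.375  0.02 ] [ 0.61  -0.25   0.028] [array([ 486.8, -300.4]), array([103.5, 247.5]), np.float64(76.1)]
0.036 281 [ 0.5044 -0.2649  0.0398] [ 0.351 -0.342  0.036] [ 0.578 -0.25   0.044] [array([ 464.9, -293.1]), array([ 93.8, 214.5]), np.float64(79.8)]
0.07 4782 [ 0.4235 -0.3022  0.0777] [ 0.363 -0.341  0.07 ] [ 0.483 -0.266  0.084] [array([ 420.3, -302.1]), array([ 55.7, 116.5]), np.float64(75.4)]
0.095 445 [ 0.475  -0.315   0.1042] [ 0.466 -0.342  0.097] [ 0.483 -0.288  0.106] [array([ 474.6, -315.2]), array([55. ,  6.2]), np.float64(75.0)]
```

View pics/w1.png

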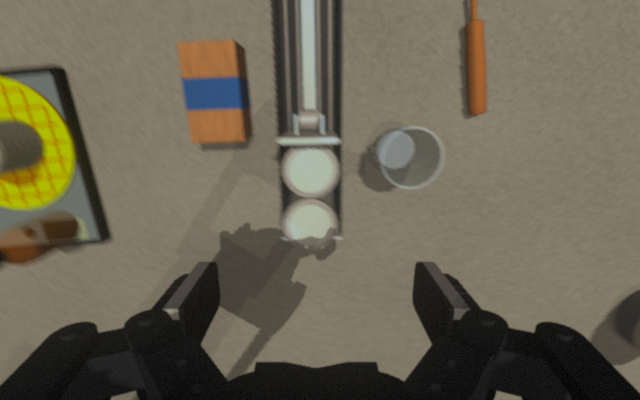

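```bash
python3 -c "
from h import *
plan([.545,-.004,.18],-15,10)"
```

```text
from [ 0.4304 -0.3105  0.2513] yaw -14.87 t 2.65
[3.2, -32.6, 7.1] [0.0, 0.0, 0.01]
[3.2, -32.6, 7.1] [0.0, 0.0, 0.01]
[3.2, -32.6, 7.1] [0.0, 0.0, 0.01]
[3.2, -32.6, 7.1] [0.0, 0.0, 0.01]
[3.2, -32.6, 7.1] [0.0, 0.0, 0.01]
[3.2, -32.6, 7.1] [0.0, 0.0, 0.01]
[3.2, -32.6, 7.1] [0.0, 0.0, 0.01]
[3.2, -32.6, 7.1] [0.0, 0.0, 0.01]
[3.2, -32.6, 7.1] [0.0, 0.0, 0.01]
[3.1, -32.6, 7.1] [0.0, 0.0, 0.01]
```

Request:
apply_moves:
  moves:
    - {"jaw": 1,"offset": [3,-32.5,7],"rot": [0,0,0]}
    - {"jaw": 1,"offset": [3,-32.5,7],"rot": [0,0,0]}
    - {"jaw": 1,"offset": [3,-32.5,7],"rot": [0,0,0]}
    - {"jaw": 1,"offset": [3,-32.5,7],"rot": [0,0,0]}
    - {"jaw": 1,"offset": [3,-32.5,7],"rot": [0,0,0]}

```text
time_s: 3.28
eef_pos: [0.4866, -0.1578, 0.216]
eef_rot: [0.0, 0.991, -0.131, -0.0]
wrist_force: [0.8, -0.5, -1.3]
opening: 0.999
grasp_force: 0.0
```

Request:
apply_moves:
  moves:
    - {"jaw": 1,"offset": [3,-32.5,7],"rot": [0,0,0]}
    - {"jaw": 1,"offset": [3,-32.5,7],"rot": [0,0,0]}
    - {"jaw": 1,"offset": [3,-32.5,7],"rot": [0,0,0]}
    - {"jaw": 1,"offset": [3,-32.5,7],"rot": [0,0,0]}
    - {"jaw": 1,"offset": [4,-33,7],"rot": [0,0,0]}

```text
time_s: 3.9
eef_pos: [0.5446, -0.0046, 0.181]
eef_rot: [0.0, 0.991, -0.131, 0.0]
wrist_force: [0.9, 0.1, -0.4]
opening: 0.996
grasp_force: 0.0
```

```bash
python3 look.py 2 new_jar; python3 -c "
from h import *
plan([.545,-.004,.06],-15,5)"
```

```text
new_jar 0.92 [313. 208.] 4369 ztop 0.0967 med [ 0.5474 -0.0035  0.0956] circ [ 0.5461 -0.0031] 0.028 box [546.3  -3.5] [54.9 54.7] 21.3
from [ 0.5444 -0.003   0.1803] yaw -14.87 t 4.0
[0.2, 0.2, 24.1] [-0.0, 0.02, 0.03]
[0.2, 0.2, 24.1] [-0.0, 0.02, 0.03]
[0.2, 0.2, 24.1] [-0.0, 0.02, 0.03]
[0.2, 0.2, 24.1] [-0.0, 0.02, 0.03]
[0.2, 0.2, 24.1] [-0.0, 0.02, 0.03]
```

View pics/w2.png

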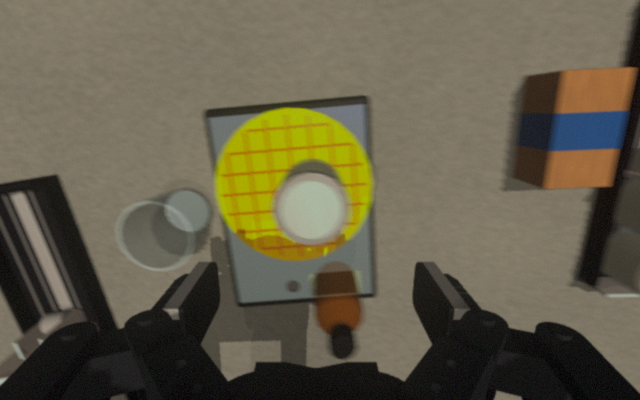

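Request:
apply_moves:
  moves:
    - {"jaw": 1,"offset": [1.8,0,30],"rot": [0,0,0]}
    - {"jaw": 1,"offset": [0,0,35],"rot": [0,0,0]}
    - {"jaw": 1,"offset": [0,0,30],"rot": [0,0,0]}
    - {"jaw": 1,"offset": [0,0,20],"rot": [0,0,0]}
    - {"jaw": 1,"offset": [0,0,5],"rot": [0,0,0]}

```text
time_s: 4.62
eef_pos: [0.545, -0.0061, 0.06]
eef_rot: [0.0, 0.991, -0.131, -0.001]
wrist_force: [-0.5, 0.2, 0.8]
opening: 1.001
grasp_force: 0.0
```

Request:
apply_moves:
  moves:
    - {"jaw": 0.8,"offset": [0,0,0],"rot": [0,0,0]}
    - {"jaw": 0.7,"offset": [0,0,0],"rot": [0,0,0]}
    - {"jaw": 0.6,"offset": [0,0,0],"rot": [0,0,0]}
    - {"jaw": 0.4,"offset": [0,0,0],"rot": [0,0,0]}
    - {"jaw": 0.2,"offset": [0,0,0],"rot": [0,0,0]}

```text
time_s: 5.25
eef_pos: [0.5475, -0.0052, 0.0629]
eef_rot: [0.0, 0.991, -0.13, 0.001]
wrist_force: [-0.4, -1.7, 6.1]
opening: 0.641
grasp_force: 63.6
```

Request:
apply_moves:
  moves:
    - {"jaw": 0.2,"offset": [0,0,0],"rot": [0,0,0]}
    - {"jaw": 0.2,"offset": [0,0,-5],"rot": [0,0,0]}
    - {"jaw": 0.2,"offset": [0,0,-15],"rot": [0,0,0]}
    - {"jaw": 0.2,"offset": [0,0,-30],"rot": [0,0,0]}
    - {"jaw": 0.2,"offset": [0,0,-30],"rot": [0,0,0]}

```text
time_s: 5.88
eef_pos: [0.5459, -0.0046, 0.1427]
eef_rot: [-0.0, 0.991, -0.13, -0.0]
wrist_force: [0.5, -0.2, -1.9]
opening: 0.636
grasp_force: 63.6
```

```bash
python3 look.py 3 new_jar; python3 -c "
from h import *
o=ctrl.get_obs();print(o['wrist_force'],o['opening'],o['eef_pos'])
T=T_tool();print(T.round(4))
a=np.load('w3.npz');X=cloud(a['d'],a['K'],a['M'])
r=ctrl.outline_of('wrist','new_jar')[0]
Q=X[r['region']];Q=(np.c_[Q,np.ones(len(Q))]@np.linalg.inv(T).T)[:,:3]*1000;Q=Q[~np.isnan(Q[:,0])]
S=Q[Q[:,2]<np.percentile(Q[:,2],10)+4];print('lid in tool mm',np.median(S,0).round(1),cv2.minEnclosingCircle(S[:,:2].astype(np.float32)))
A=np.c_[S[:,:2],np.ones(len(S))];print('plane slopes',np.linalg.lstsq(A,S[:,2],rcond=None)[0].round(3))
"
```

```text
new_jar 0.69 [314. 292.] 14556 ztop 0.1763 med [ 0.5477 -0.0043  0.1754] circ [ 0.5448 -0.0035] 0.0283 box [545.3  -3.7] [55.3 55.4] 60.7
[ 0.61435906 -0.59127843 -1.17078262] 0.6386800362871095 [ 0.54884305 -0.00519887  0.14567166]
[[ 9.660e-01 -2.585e-01  7.400e-03  5.488e-01]
 [-2.585e-01 -9.660e-01 -1.600e-03 -5.200e-03]
 [ 7.500e-03 -3.000e-04 -1.000e+00  1.457e-01]
 [ 0.000e+00  0.000e+00  0.000e+00  1.000e+00]]
lid in tool mm [ -1.2  -0.5 -29.7] ((-3.9523708820343018, -0.3791903555393219), 28.201799392700195)
plane slopes [ 1.7000e-02 -1.0000e-03 -2.9654e+01]
```

View pics/w3.png

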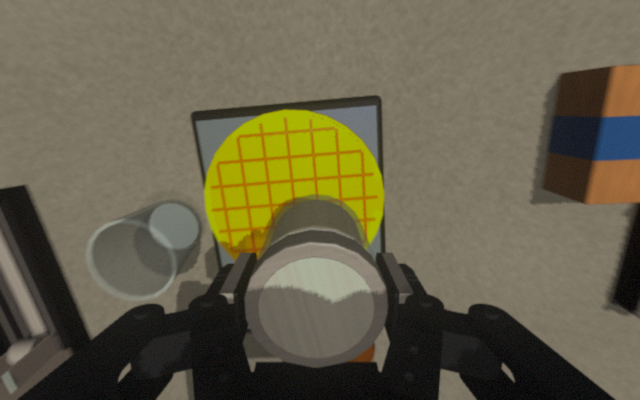

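Request:
apply_moves:
  moves:
    - {"jaw": 0.2,"offset": [0,10,-15],"rot": [0,0,0]}
    - {"jaw": 0.2,"offset": [-2,30,-15],"rot": [0,0,0]}
    - {"jaw": 0.2,"offset": [-3,40,0],"rot": [0,0,0]}
    - {"jaw": 0.2,"offset": [-3,40,0],"rot": [0,0,0]}
    - {"jaw": 0.2,"offset": [-3,40,0],"rot": [0,0,0]}

```text
time_s: 6.65
eef_pos: [0.4928, -0.1578, 0.1709]
eef_rot: [-0.0, 0.991, -0.131, -0.001]
wrist_force: [-0.3, 0.2, -1.9]
opening: 0.64
grasp_force: 63.7
```

Request:
apply_moves:
  moves:
    - {"jaw": 0.2,"offset": [-4,40,0],"rot": [0,0,0]}
    - {"jaw": 0.2,"offset": [-4,40,0],"rot": [0,0,0]}
    - {"jaw": 0.2,"offset": [-3,40,0],"rot": [0,0,0]}
    - {"jaw": 0.2,"offset": [-2,30,0],"rot": [0,0,0]}
    - {"jaw": 0.2,"offset": [0,10.5,0],"rot": [0,0,0]}

```text
time_s: 7.28
eef_pos: [0.4387, -0.3096, 0.1708]
eef_rot: [-0.0, 0.991, -0.132, -0.001]
wrist_force: [-0.7, 1.1, -1.3]
opening: 0.638
grasp_force: 63.8
```

```bash
cat > rk.py <<'E'
from h import *
import sys
n=sys.argv[1]
img,d,K,M=snap("wrist"); cv2.imwrite(f"pics/w{n}.png",img[...,::-1])
o=ctrl.get_obs(); print(o["time_s"],"tcp",np.round(o["eef_pos"],4),"F",np.round(o["wrist_force"],1),"open",round(o["opening"],3))
P=cloud(d,K,M); a=np.deg2rad(-15); A=np.array([[np.cos(a),np.sin(a)],[-np.sin(a),np.cos(a)]]); o0=np.array([.472,-.3155])
def rack(Q): return np.c_[(Q[:,:2]-o0)@A.T,Q[:,2]]*1000
print("tcp in rack",rack(np.array(o["eef_pos"])[None]).round(1))
for t in("narrow_paddle","new_jar"):
    for r in ctrl.outline_of("wrist",t)[:3]:
        Q=P[r["region"]]; Q=rack(Q[~np.isnan(Q[:,0])])
        if len(Q)<20: continue
        top=np.percentile(Q[:,2],95); S=Q[abs(Q[:,2]-top)<4]; lo,hi=np.percentile(S,[1,99],axis=0)
        print(t,round(r["score"],2),len(S),"top",top.round(1),"x",lo[0].round(1),hi[0].round(1),"y",lo[1].round(1),hi[1].round(1),"circ",np.round(cv2.minEnclosingCircle(S[:,:2].astype(np.float32))[0],1))
E
python3 rk.py 4
```

```text
7.325 tcp [ 0.4388 -0.31    0.1709] F [-0.5 -0.8 -2.1] open 0.644
tcp in rack [[-33.4  -3.3 170.9]]
narrow_paddle 0.77 816 top 104.8 x -0.2 6.0 y -26.1 27.1 circ [2.1 0.1]
new_jar 0.88 14378 top 204.4 x -59.5 -8.1 y -27.6 23.3 circ [-34.7  -2.1]
```

View pics/w4.png

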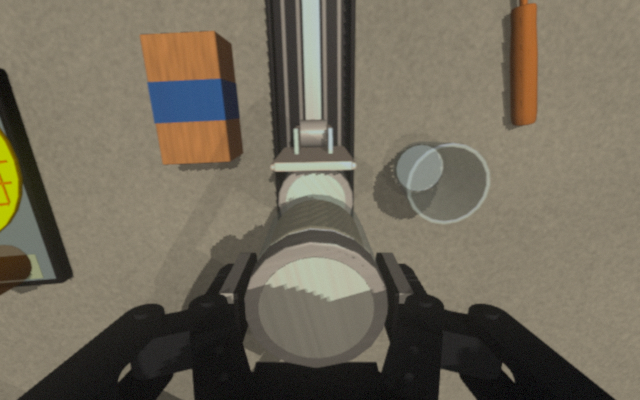

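```bash
cat > rails.py <<'E'
from rk import *
Q=rack(P.reshape(-1,3)); Q=Q[~np.isnan(Q[:,0])]; q=Q[(abs(Q[:,2]-24)<2.5)&(abs(Q[:,1])<45)]
for x0 in range(0,150,20):
    s=q[(q[:,0]>=x0)&(q[:,0]<x0+20)]; L=s[s[:,1]>15][:,1]; Rr=s[s[:,1]<-15][:,1]
    if len(L)>5 and len(Rr)>5: print(x0+10,len(L),len(Rr),"mean",L.mean().round(1),Rr.mean().round(1),"edges",L.max().round(1),Rr.min().round(1),"centre",((np.percentile(L,98)+np.percentile(Rr,2))/2).round(1))
E
python3 rails.py 5
```

```text
7.475 tcp [ 0.4399 -0.3073  0.1709] F [ 0.   0.1 -2.1] open 0.637
tcp in rack [[-33.1  -0.4 170.9]]
narrow_paddle 0.81 818 top 104.8 x -0.3 6.0 y -26.1 27.2 circ [1.8 0.4]
new_jar 0.75 14404 top 204.5 x -59.2 -7.7 y -25.7 25.4 circ [-34.6  -0.5]
10 113 126 mean 33.1 -31.5 edges 35.8 -34.3 centre 0.6
30 122 118 mean 33.8 -31.7 edges 36.1 -33.8 centre 1.2
50 120 115 mean 34.3 -31.3 edges 36.5 -33.4 centre 1.5
70 132 131 mean 34.7 -31.2 edges 36.9 -33.3 centre 1.7
90 137 137 mean 35.0 -30.6 edges 37.2 -32.6 centre 2.3
110 145 145 mean 35.4 -30.2 edges 37.6 -32.4 centre 2.6
```

Request:
apply_moves:
  moves:
    - {"jaw": 0.2,"offset": [0,0,15],"rot": [0,0,-0.9]}
    - {"jaw": 0.2,"offset": [0,0,18],"rot": [0,0,0]}
    - {"jaw": 0.2,"offset": [0,0,10],"rot": [0,0,0]}
    - {"jaw": 0.2,"offset": [0,0,5],"rot": [0,0,0]}
    - {"jaw": 0.2,"offset": [4,0,0],"rot": [0,0,0]}

```text
time_s: 8.2
eef_pos: [0.4438, -0.309, 0.1228]
eef_rot: [-0.0, 0.992, -0.123, -0.0]
wrist_force: [-0.6, 0.5, -1.9]
opening: 0.637
grasp_force: 63.8
```

```bash
python3 rails.py 6
```

```text
8.25 tcp [ 0.4447 -0.3095  0.1235] F [ 0.7 -0.3 -1.4] open 0.634
tcp in rack [[-28.   -1.3 123.5]]
narrow_paddle 0.8 1240 top 104.9 x 0.1 6.2 y -26.2 26.9 circ [2.8 0.5]
narrow_paddle 0.75 839 top 18.3 x -129.3 -72.7 y 253.6 269.8 circ [-98.5 262.6]
new_jar 0.69 14440 top 156.4 x -54.9 -3.5 y -25.7 25.4 circ [-30.   -0.6]
new_jar 0.25 1208 top 103.5 x 0.2 6.2 y -25.8 26.8 circ [3.  0.4]
10 165 168 mean 32.6 -31.2 edges 35.5 -34.4 centre 0.5
30 157 167 mean 33.9 -31.8 edges 36.1 -34.1 centre 1.0
50 181 174 mean 34.2 -31.4 edges 36.3 -33.8 centre 1.3
70 187 186 mean 34.5 -31.1 edges 36.9 -33.4 centre 1.7
90 199 208 mean 34.9 -30.8 edges 37.2 -33.0 centre 2.1
110 108 111 mean 35.2 -30.4 edges 37.3 -32.5 centre 2.4
```

View pics/w6.png

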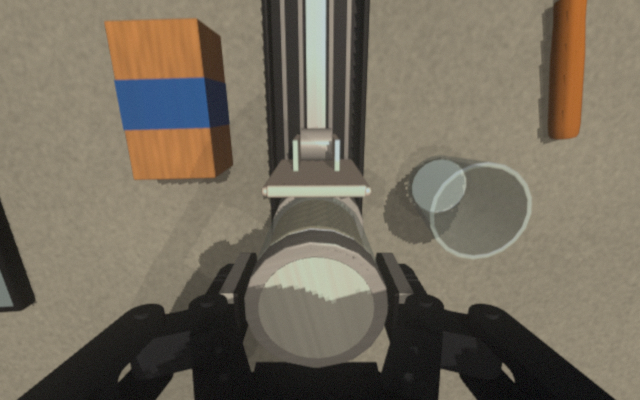

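Request:
apply_moves:
  moves:
    - {"jaw": 0.2,"offset": [6,0,0],"rot": [0,0,0]}
    - {"jaw": 0.2,"offset": [15,0,0],"rot": [0,0,0]}
    - {"jaw": 0.2,"offset": [17,-0.5,0],"rot": [0,0,0]}
    - {"jaw": 0.2,"offset": [15,0,0],"rot": [0,0,0]}
    - {"jaw": 0.2,"offset": [8,0,0],"rot": [0,0,0]}

```text
time_s: 8.98
eef_pos: [0.5029, -0.3236, 0.1232]
eef_rot: [-0.0, 0.992, -0.123, -0.001]
wrist_force: [-5.8, -0.1, 2.0]
opening: 0.638
grasp_force: 63.7
```

```bash
python3 rails.py 7
```

```text
9.025 tcp [ 0.5036 -0.3237  0.1233] F [-4.5  0.  -0.3] open 0.642
tcp in rack [[ 32.7   0.2 123.3]]
narrow_paddle 0.81 1333 top 104.7 x 57.7 64.1 y -24.7 27.9 circ [59.5  1.6]
new_jar 0.58 14464 top 156.8 x 6.1 57.5 y -24.5 26.7 circ [30.7  0.8]
30 78 84 mean 34.0 -31.9 edges 36.2 -33.9 centre 1.1
50 49 47 mean 34.8 -31.6 edges 36.4 -33.3 centre 1.5
70 167 169 mean 33.7 -29.6 edges 36.8 -33.2 centre 1.9
90 164 164 mean 35.0 -30.6 edges 37.3 -32.8 centre 2.3
110 183 170 mean 35.4 -30.2 edges 37.7 -32.5 centre 2.6
130 184 190 mean 35.8 -29.8 edges 37.9 -32.1 centre 2.9
150 116 115 mean 32.0 -27.8 edges 38.2 -31.8 centre 3.2
```

View pics/w7.png

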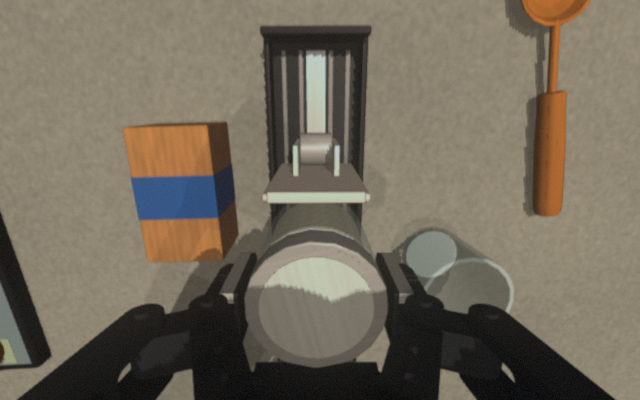

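Request:
apply_moves:
  moves:
    - {"jaw": 0.2,"offset": [2,-0.3,0],"rot": [0,0,0]}
    - {"jaw": 0.2,"offset": [0,0,8],"rot": [0,0,0]}
    - {"jaw": 0.2,"offset": [0,0,10],"rot": [0,0,0]}
    - {"jaw": 0.2,"offset": [0,0,10],"rot": [0,0,0]}
    - {"jaw": 0.2,"offset": [0,0,10],"rot": [0,0,0]}

```text
time_s: 9.75
eef_pos: [0.5048, -0.3233, 0.0844]
eef_rot: [-0.0, 0.992, -0.123, -0.0]
wrist_force: [-6.0, 2.1, 0.9]
opening: 0.638
grasp_force: 63.7
```

```bash
python3 rails.py 8
```

```text
9.8 tcp [ 0.5041 -0.3228  0.0829] F [-5.6  0.3 -1.5] open 0.64
tcp in rack [[32.9  1.3 82.9]]
narrow_paddle 0.98 2117 top 104.7 x 60.0 66.4 y -24.9 28.1 circ [63.3  1.5]
new_jar 0.91 14463 top 118.0 x 7.7 59.2 y -23.8 27.4 circ [32.3  1.9]
30 25 56 mean 34.8 -32.2 edges 36.0 -33.8 centre 1.1
50 46 31 mean 34.8 -31.7 edges 36.4 -33.1 centre 1.6
70 231 237 mean 33.7 -29.8 edges 36.9 -33.5 centre 1.8
90 234 224 mean 34.7 -30.6 edges 37.3 -33.0 centre 2.2
110 248 250 mean 35.3 -30.3 edges 37.6 -32.5 centre 2.5
130 269 273 mean 35.7 -29.9 edges 38.2 -32.3 centre 2.9
150 178 174 mean 31.8 -27.3 edges 38.1 -31.8 centre 3.1
```

Request:
apply_moves:
  moves:
    - {"jaw": 0.2,"offset": [0,0,10],"rot": [0,0,0]}
    - {"jaw": 0.2,"offset": [0,0,10],"rot": [0,0,0]}
    - {"jaw": 0.2,"offset": [0,0,8],"rot": [0,0,0]}
    - {"jaw": 0.2,"offset": [0,0,4],"rot": [0,0,0]}
    - {"jaw": 0.2,"offset": [0,0,2],"rot": [0,0,0]}

```text
time_s: 10.52
eef_pos: [0.5049, -0.3234, 0.0506]
eef_rot: [-0.0, 0.992, -0.123, -0.0]
wrist_force: [-5.0, 1.6, 0.8]
opening: 0.64
grasp_force: 63.8
```

```bash
python3 rails.py 9
```

```text
10.575 tcp [ 0.5049 -0.3234  0.0505] F [-4.8  0.1 -1.2] open 0.641
tcp in rack [[33.8  0.9 50.5]]
narrow_paddle 0.86 3757 top 104.6 x 60.5 66.8 y -25.0 28.0 circ [63.3  1.5]
narrow_paddle 0.72 1818 top 17.9 x 24.4 108.4 y -184.1 -163.4 circ [  69.  -173.6]
new_jar 0.78 11947 top 84.3 x 7.6 49.5 y -24.0 27.4 circ [31.9  1.9]
50 60 40 mean 34.9 -31.9 edges 36.5 -33.4 centre 1.5
70 331 330 mean 33.3 -29.9 edges 36.9 -33.3 centre 1.8
90 331 320 mean 34.7 -30.7 edges 37.3 -32.9 centre 2.2
110 353 354 mean 35.3 -30.2 edges 37.7 -32.5 centre 2.5
130 401 402 mean 35.6 -29.9 edges 38.0 -32.4 centre 2.8
150 310 293 mean 31.2 -27.2 edges 38.1 -32.0 centre 3.1
```

View pics/w9.png

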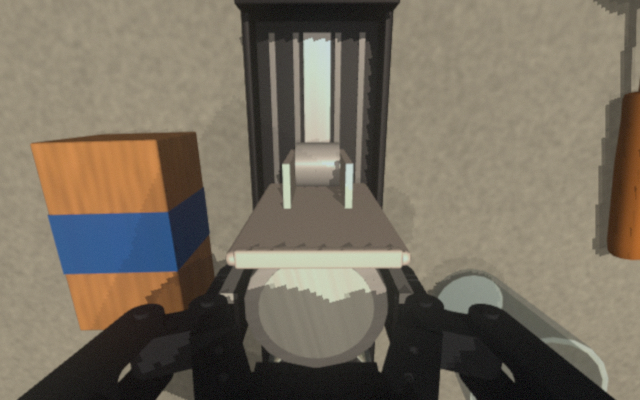

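Request:
apply_moves:
  moves:
    - {"jaw": 0.2,"offset": [0,0,2],"rot": [0,0,0]}
    - {"jaw": 0.2,"offset": [0,0,1],"rot": [0,0,0]}
    - {"jaw": 0.2,"offset": [0,0,1],"rot": [0,0,0]}
    - {"jaw": 0.2,"offset": [0,0,0.5],"rot": [0,0,0]}
    - {"jaw": 0.2,"offset": [0,0,0],"rot": [0,0,0]}

```text
time_s: 11.3
eef_pos: [0.5053, -0.3237, 0.0468]
eef_rot: [0.0, 0.992, -0.123, 0.0]
wrist_force: [-4.5, 0.3, 0.6]
opening: 0.646
grasp_force: 63.8
```

Request:
apply_moves:
  moves:
    - {"jaw": 0.2,"offset": [-1,0,0.5],"rot": [0,0,0]}
    - {"jaw": 0.2,"offset": [-1,0,0],"rot": [0,0,0]}
    - {"jaw": 0.2,"offset": [0,0,0.5],"rot": [0,0,0]}
    - {"jaw": 0.2,"offset": [0,0,0],"rot": [0,0,0]}
    - {"jaw": 0.2,"offset": [0,0,0],"rot": [0,0,0]}

```text
time_s: 11.92
eef_pos: [0.5032, -0.3232, 0.0458]
eef_rot: [0.0, 0.992, -0.123, -0.0]
wrist_force: [-4.6, 0.7, 0.4]
opening: 0.643
grasp_force: 63.8
```

Request:
apply_moves:
  moves:
    - {"jaw": 0.2,"offset": [0,0,0.5],"rot": [0,0,0]}
    - {"jaw": 0.2,"offset": [0,0,0],"rot": [0,0,0]}
    - {"jaw": 0.2,"offset": [0,0,0.5],"rot": [0,0,0]}
    - {"jaw": 0.2,"offset": [0,0,0],"rot": [0,0,0]}
    - {"jaw": 0.2,"offset": [0,0,0],"rot": [0,0,0]}

```text
time_s: 12.55
eef_pos: [0.5033, -0.3232, 0.0449]
eef_rot: [0.0, 0.992, -0.123, -0.0]
wrist_force: [-4.5, 1.6, 2.0]
opening: 0.64
grasp_force: 64.0
```

Request:
apply_moves:
  moves:
    - {"jaw": 0.2,"offset": [0,0,0.5],"rot": [0,0,0]}
    - {"jaw": 0.2,"offset": [0,0,0],"rot": [0,0,0]}
    - {"jaw": 0.2,"offset": [0,0,0],"rot": [0,0,0]}
    - {"jaw": 0.2,"offset": [0,0,0],"rot": [0,0,0]}
    - {"jaw": 0.2,"offset": [0,0,0],"rot": [0,0,0]}

```text
time_s: 13.18
eef_pos: [0.5033, -0.3232, 0.0449]
eef_rot: [0.0, 0.992, -0.123, -0.0]
wrist_force: [-8.5, 2.2, 5.1]
opening: 0.635
grasp_force: 64.2
```

Request:
apply_moves:
  moves:
    - {"jaw": 0.2,"offset": [-0.7,0,0],"rot": [0,0,0]}
    - {"jaw": 0.2,"offset": [0,0,0],"rot": [0,0,0]}
    - {"jaw": 0.2,"offset": [-0.5,0,0],"rot": [0,0,0]}
    - {"jaw": 0.2,"offset": [0,0,0],"rot": [0,0,0]}
    - {"jaw": 0.2,"offset": [0,0,0],"rot": [0,0,0]}

```text
time_s: 13.8
eef_pos: [0.503, -0.3232, 0.0449]
eef_rot: [0.0, 0.992, -0.123, 0.001]
wrist_force: [-1.0, 2.0, 6.1]
opening: 0.638
grasp_force: 64.3
```

```bash
python3 rails.py 10 | head -5
```

```text
13.85 tcp [ 0.503  -0.3232  0.0449] F [-1.4  2.5  5.4] open 0.642
tcp in rack [[31.9  0.6 44.9]]
narrow_paddle 0.97 4299 top 104.7 x 58.6 64.9 y -24.9 27.9 circ [60.1  1.6]
new_jar 0.96 10829 top 78.6 x 5.4 43.9 y -24.5 27.4 circ [29.7  1.3]
50 88 69 mean 34.6 -31.7 edges 36.4 -33.4 centre 1.5
```

Request:
apply_moves:
  moves:
    - {"jaw": 0.2,"offset": [-0.5,0,-0.3],"rot": [0,0,0]}
    - {"jaw": 0.2,"offset": [-0.5,0,0],"rot": [0,0,0]}
    - {"jaw": 0.2,"offset": [0,0,0],"rot": [0,0,0]}
    - {"jaw": 0.2,"offset": [-0.5,0,0],"rot": [0,0,0]}
    - {"jaw": 0.2,"offset": [0,0,0],"rot": [0,0,0]}

```text
time_s: 14.58
eef_pos: [0.501, -0.3227, 0.0449]
eef_rot: [0.0, 0.992, -0.123, 0.0]
wrist_force: [-1.2, 2.7, 5.1]
opening: 0.641
grasp_force: 64.3
```

Request:
apply_moves:
  moves:
    - {"jaw": 0.2,"offset": [-0.5,0,0],"rot": [0,0,0]}
    - {"jaw": 0.2,"offset": [0,0,0],"rot": [0,0,0]}
    - {"jaw": 0.66,"offset": [0,0,0],"rot": [0,0,0]}
    - {"jaw": 0.7,"offset": [0,0,0],"rot": [0,0,0]}
    - {"jaw": 0.75,"offset": [0,0,0],"rot": [0,0,0]}

```text
time_s: 15.2
eef_pos: [0.5002, -0.3225, 0.0444]
eef_rot: [0.0, 0.992, -0.123, 0.0]
wrist_force: [-0.3, -1.1, -0.5]
opening: 0.752
grasp_force: 0.0
```

Request:
apply_moves:
  moves:
    - {"jaw": 0.8,"offset": [0,0,0],"rot": [0,0,0]}
    - {"jaw": 0.85,"offset": [0,0,0],"rot": [0,0,0]}
    - {"jaw": 0.85,"offset": [0,0,0],"rot": [0,0,0]}
    - {"jaw": 0.85,"offset": [0,0,0],"rot": [0,0,0]}
    - {"jaw": 0.85,"offset": [0,0,0],"rot": [0,0,0]}

```text
time_s: 15.82
eef_pos: [0.5002, -0.3224, 0.0446]
eef_rot: [0.0, 0.992, -0.123, 0.0]
wrist_force: [0.9, -0.5, 0.8]
opening: 0.85
grasp_force: 0.0
```

```bash
python3 rails.py 11 | head -5
```

```text
15.875 tcp [ 0.5002 -0.3224  0.0446] F [-0.2  0.3 -0.2] open 0.853
tcp in rack [[29.   0.6 44.6]]
narrow_paddle 0.58 4324 top 104.7 x 56.0 62.5 y -25.0 27.8 circ [57.9  1.5]
new_jar 0.84 10766 top 78.8 x 3.0 41.3 y -24.4 27.2 circ [27.8  1.4]
50 130 107 mean 34.4 -31.5 edges 36.3 -33.7 centre 1.4
```

View pics/w11.png

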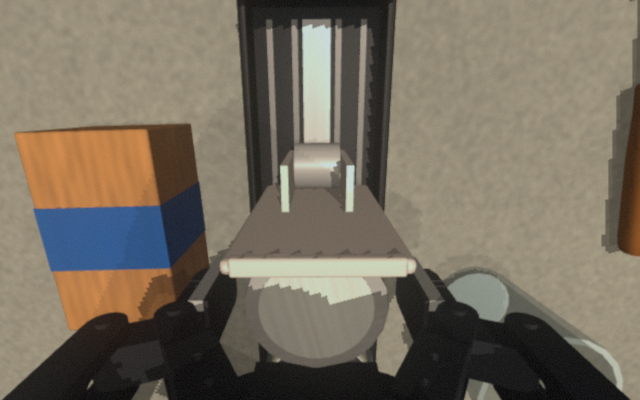

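The jar stands on the floor of the lane, with the paddle at about 56 mm and the fingers open on both sides of the lid. Next I retreat straight up.

Request:
apply_moves:
  moves:
    - {"jaw": 0.85,"offset": [0,0,-5],"rot": [0,0,0]}
    - {"jaw": 0.85,"offset": [0,0,-15],"rot": [0,0,0]}
    - {"jaw": 0.85,"offset": [0,0,-30],"rot": [0,0,0]}
    - {"jaw": 0.85,"offset": [0,0,-40],"rot": [0,0,0]}
    - {"jaw": 0.85,"offset": [0,0,-40],"rot": [0,0,0]}

```text
time_s: 16.6
eef_pos: [0.5003, -0.3225, 0.177]
eef_rot: [0.0, 0.992, -0.123, 0.0]
wrist_force: [0.5, -1.3, 0.4]
opening: 0.854
grasp_force: 0.0
```

Request:
apply_moves:
  moves:
    - {"jaw": 0.85,"offset": [0,0,-40],"rot": [0,0,0]}
    - {"jaw": 0.85,"offset": [-20,0,-20],"rot": [0,0,0]}
    - {"jaw": 0.85,"offset": [-20,0,0],"rot": [0,0,0]}
    - {"jaw": 0.85,"offset": [-10,0,0],"rot": [0,0,0]}
    - {"jaw": 0.85,"offset": [0,0,0],"rot": [0,0,0]}

```text
time_s: 17.23
eef_pos: [0.4514, -0.3102, 0.235]
eef_rot: [0.0, 0.992, -0.123, 0.0]
wrist_force: [0.2, 0.2, -0.7]
opening: 0.849
grasp_force: 0.0
```

```bash
python3 rails.py 12 | head -6; python3 look.py 13 new_jar narrow_paddle open_glass_b wick_box
```

```text
17.275 tcp [ 0.4518 -0.3103  0.2348] F [-0.1 -0.1  0.3] open 0.85
tcp in rack [[-2.090e+01 -2.000e-01  2.348e+02]]
narrow_paddle 0.6 549 top 105.1 x 55.2 61.8 y -24.5 28.5 circ [57.8  2. ]
narrow_paddle 0.58 2627 top 78.8 x -53.5 -1.9 y -26.7 24.8 circ [-26.3  -1.1]
new_jar 0.63 3041 top 79.1 x 2.0 53.5 y -23.6 27.0 circ [27.5  1.4]
new_jar 0.43 544 top 105.2 x 55.2 61.8 y -24.2 28.5 circ [57.8  2. ]
new_jar 0.72 [313. 137.] 3082 ztop 0.0791 med [ 0.4999 -0.3213  0.0778] circ [ 0.4991 -0.3211] 0.028 box [ 498.8 -320.9] [54.6 55.1] 75.9
narrow_paddle 0.86 [315.  93.] 508 ztop 0.1051 med [ 0.5292 -0.3288  0.1043] circ [ 0.5281 -0.3288] 0.027 box [ 529.2 -329. ] [53.8  5.3] 75.8
open_glass_b 0.88 [419. 182.] 775 ztop 0.0746 med [ 0.4292 -0.409   0.074 ] circ [ 0.4302 -0.4063] 0.0312 box [ 430.7 -406.1] [59.7 60.6] 84.5
wick_box 0.76 [222. 110.] 5916 ztop 0.0507 med [ 0.5418 -0.2344  0.0495] circ [ 0.5387 -0.2332] 0.0541 box [ 538.9 -233.1] [55.9 95.2] 77.3
```

View pics/w13.png

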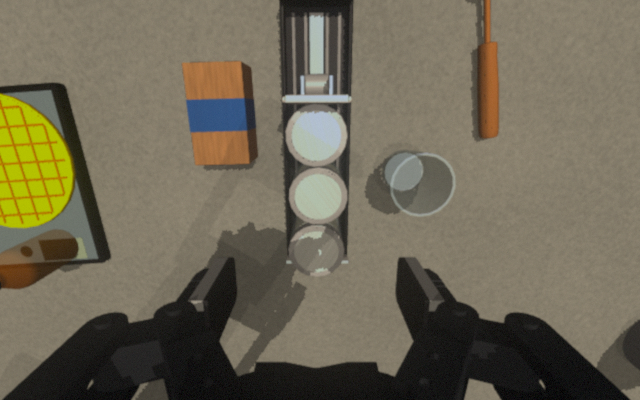

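The picture shows three jars in one row, with lids at rows 137, 195 and 250 near column 317. The paddle (row 98) bears on the new jar. The wick box, the open glass and the bottle stand where they were, so I hand in.

```bash
python3 -c "
from bench import ctrl
print(ctrl.hand_in())"
```

```text
the job is handed in; nothing more can be done
None
```

The new jar stands upright on the lane floor at the back of the narrow row, held against the two older jars by the paddle, which reads about 56 mm back; the wick box, open glass and bottle beside its path stayed where they were, and the job was handed in at about 17 s.

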